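# Put washed brake insulators under vacuum to dry

### The job

Put the washed ceramic insulators under vacuum to dry: take the lid off the steel pot and lay it flat on the bench, stand every insulator from the mat upright on the floor of the pot, put the lid back so that it covers the rim evenly, and only then give the pump lever exactly five full strokes, letting it come right up after each. The insulators are brittle: hold them with a light grip (10 N at most) and set them down rather than drop them; lower the lid gently too, and leave the other parts on the bench alone.

Things in the scene. Friction and masses are not known exactly. Their poses are not given: they have to be found in the camera images.
- station: Fixed vacuum station: open round steel pot (outside diameter 172 mm, wall 8, inner floor 8 and rim 64 mm above the bench) and, 200 mm to its +y, a yellow hand-lever pump (56 mm wide, head up to 140 mm high), joined by a pipe with a dial gauge on it, 76 mm high. Cylinder and lever lie along x, the lever reaching from the pivot towards -x. Origin: on the bench under the pot.
- pot_floor (a point): Centre of the pot's inner floor (8 mm above the bench). z up.
- pot_rim (a point): Centre of the pot's mouth, at the height of the rubber-topped rim the lid rests on (64 mm above the bench). z up.
- lid: Lid of the pot: clear acrylic disc 188 mm in diameter, 12 mm thick, about 0.4 kg, loose, flat underneath, held on the rim by its weight only. Upright aluminium knob in the middle, 28 mm in diameter, from 12 to 42 mm above the underside. Origin: centre of the underside. At the start it lies on the pot.
- lid_knob (a point): Axis of the lid's knob, 30 mm above the lid's underside.
- lever_pivot (a point): Pivot of the pump lever, 105 mm above the bench, in the middle plane of the pump. Its frame is turned as the station's.
- lever (a joint): Pump lever angle, rad: 0 = up (its spring holds it there), 0.60 = down on its stop. Pivot to pad 220 mm; 0.62 rad above level when up, 0.02 when down: the pad falls 123 mm and moves 41 mm away from the pivot. Takes about 5 N on the pad at the top, 11 N at the bottom. A full stroke goes down onto the stop and all the way up again; one shorter than 0.55 rad may not count.
- lever_pad (a point): Middle of the top face of the ribbed black pad at the lever's end (65 mm along the lever, 48 mm wide), to be pressed down; about 240 mm above the bench when up.
- needle (a joint): Needle of the 62 mm dial gauge (face up) on the pipe between pot and pump: angle in rad, 0 at the start; each full stroke of the lever moves it on by about 0.43 rad (one scale mark) on the way down and it stays there. It does not go back.
- mat: Thin grey bench mat, 250 x 250 mm, under 1 mm thick, fixed, on which the insulators stand at the start. Origin: its centre.
- insulator0: White ceramic piston insulator, brittle, about 45 g: a disc 34 mm in diameter and 18 mm high with a 22 mm boss on top, 24 mm high in all. Stands upright, boss up. Origin: centre of its underside. There are two to four; those that are absent read None.
- insulator1: White ceramic piston insulator, brittle, about 45 g: a disc 34 mm in diameter and 18 mm high with a 22 mm boss on top, 24 mm high in all. Stands upright, boss up. Origin: centre of its underside. There are two to four; those that are absent read None.
- insulator2: White ceramic piston insulator, brittle, about 45 g: a disc 34 mm in diameter and 18 mm high with a 22 mm boss on top, 24 mm high in all. Stands upright, boss up. Origin: centre of its underside. There are two to four; those that are absent read None.
- insulator3: White ceramic piston insulator, brittle, about 45 g: a disc 34 mm in diameter and 18 mm high with a 22 mm boss on top, 24 mm high in all. Stands upright, boss up. Origin: centre of its underside. There are two to four; those that are absent read None.
- band: Bystander: dark steel carrier band, a ring about 148 mm across and 34 mm high, loose. Origin: under its centre.
- bottle: Bystander: white bottle 52 mm in diameter, 140 mm high, loose. Origin: under its centre.
- piston: Bystander: plain steel brake piston, a cup 42 mm in diameter and 45 mm high, loose. Origin: under its centre.

How it is judged:
By the outcome, as a careful person would: the job done as asked, in the order asked, and still so for the second after the job is handed in, with the robot touching nothing.
Of insulator0, insulator1, insulator2, insulator3 only 2 to 4 are there at a start; the rules pass over those that are not, and their reading is None.
At some moment in a run one of insulator0, insulator1, insulator2, insulator3 may be knocked a few centimetres aside while the robot is not near it.
It also fails if it takes over 210 s, if anything falls off the work surface, if the arm or the gripper's body presses on something with over 40 N, if the wrist force passes 120 N, or if a joint passes its speed limit or range.

### The arm

A 7-joint arm with a two-finger parallel gripper is mounted at the origin on the work surface. World frame = base frame: x ahead of the robot, y to its left, z up, the work surface at z = 0. Lengths are in m, angles in rad, forces in N, time in s.
With the tool pointing down it reaches from about 0.425 to 0.825 m from the base axis. Payload 3.6 kg.
Tool frame: the origin (TCP) lies on the mounting face of the last link; the fingertips stand 173 mm ahead of it and the grasp point (between the pads) lies 155 mm ahead of it; z points along the fingers, y is the line along which they close (so a half turn about z gives the same grasp; the last joint's range is limited). The gripper opens to 85 mm and grips with 20 to 120 N. Pads are 22 mm wide; open, the fingers measure 114 mm over their backs; the gripper's body (76 mm by 85 mm) begins 54 mm behind the grasp point. The pads swing forward as they close: fully open they stand 13 mm farther back than shut.
Start: joints at [1.073, 0.615, -0.013, 1.423, 0.008, 1.103, -0.04], TCP at [0.295, -0.579, 0.405] pointing down, gripper open.
Joint ranges: [-3.12, 3.12], [-0.3, 2.06], [-1.34, 1.32], [0.26, 2.42], [-1.36, 4.5], [0.01, 1.98], [-2.84, 2.84]. Speed limits (rad/s): [2.79, 2.79, 3.14, 3.14, 3.14, 3.14, 3.14].

### API

Orientations are given as a unit quaternion [x, y, z, w].
In Python, from cell import arm gives the robot as it stands. The module is installed in compiled form; this text tells all that it offers.
- The arm moves only by the shell command python3 -m crank 'ROWS' [FORCE]. ROWS is JSON, a list that holds one entry, the list of rows, each a list of 5 numbers: the opening, from 0 (shut) to 1 (fully open), then the shift along the world's x, y, z in cm, then the turn about the world's z in rad. In form: [[[hand, x, y, z, spin], ...]]. A call has 1 to 20 rows; each row is the pose to reach, as a shift and turn from the pose commanded when the call began; what a row does not reach only later rows make up. A row lasts 1/10 s, in which the tool goes at most 50 mm and 8.59 degrees, less where a joint would pass 70% of its speed; a pose out of reach is approached as far as the arm can. A call with a gripper value outside its range is refused whole. The fingers move at their own pace and stop on an object; FORCE is the grip in N (left out, the last holds). Time passes only in rows, so rows that repeat a pose let the fingers close. It gives the time, the measured TCP pose, the force, the opening and the grip force at its end, in the units of the state.
- arm.sense(): the state, without advancing time (a new reading comes with each control period).
- arm.camera(name): name is "scene" or "top" or "wrist"; returns the picture (384x512x3 uint8, red, green, blue); there is no depth.
- arm.camera_info(name): a dict with "fx", "fy", "cx", "cy" (pixels), "D" ([k1, k2, p1, p2, k3] as OpenCV has them; the pictures are not rectified), "R" (3x3) and "t" (3): a world point X has camera coordinates R X + t. Camera axes: x right, y down, z forward; pixel columns grow to the right and rows downward; lengths in m; the calibration is good to about 2 mm. A picture is of the moment at which its call begins: read the wrist's pose just before it. camera_info takes no time and is no camera call; for the wrist camera it gives the pose at the moment of the call.
- arm.close_job(): hands the job in; it is judged then, once.
Trained networks look in the newest picture that a camera, given by its name, has taken for a name from the list of things; names that differ only in an ending like _2 or _b are one class to them, and where a whole thing is asked for, a point or a joint stands for the part that bears it (a point fixed in the world has none). Each returns a list of dicts, best first, with "p" (0 to 1); they miss things now and then, are a little off and sometimes report something else, mostly with a low value. They report only what shows in the picture. A call takes as long as a camera call.
- arm.find_in(camera, label): "location" ([x, y, z] in m, in the coordinates of the camera as it stood for that picture, good to about 4 mm: the middle of the surface that is visible of it).
- arm.masks_of(camera, label): "mask" (384x512 bool, what is visible of it).
- arm.pinpoint(camera, label): "location" ([x, y, z] in m, in the coordinates of the camera as it stood for that picture, good to about 4 mm: a listed point, or the origin of a listed thing).
The state is a dict: "time": time; "joints": joint angles; "qvel": joint speeds; "joint_efforts": joint torques, N m; "position": TCP position; "tool_rot": TCP orientation; "force": force on the tool from outside, world axes, zero at the start; "moment": the same for the moment, N m; "finger_gap": opening from 0.0 (shut) to 1.0 (fully open); "grasp_force": force on a finger pad.
Only numpy, scipy, OpenCV 4.12 (cv2) and the standard library are available. Lean on these libraries where they do the work, as an engineer would, in place of code of your own. Each camera call takes 0.05 s, during which the arm holds its last target. There are 200 camera calls.

## Working session

There is one attempt and no reset: what is moved stays moved. The work goes in short steps, Python scripts to look and compute and a shell command to move; the robot and the scene stay as the last step left them, time stands still between calls to the robot, and variables do not carry over. Pictures are saved under pics/ and viewed, at most 14 in all, crops included, and the job is handed in when it is done.

```bash
mkdir -p pics; cat > h.py <<'E'
import numpy as np, cv2
from cell import arm
def world(cam,loc,info=None):
    i=info or arm.camera_info(cam); R=np.array(i["R"]);t=np.array(i["t"])
    return R.T@(np.array(loc)-t)
def see(cam,name=None):
    i=arm.camera_info(cam); p=arm.camera(cam)
    if name: cv2.imwrite(f"pics/{name}.png",cv2.cvtColor(p,cv2.COLOR_RGB2BGR))
    return p,i
def pts(cam,labels,info,k=1,fn="pinpoint"):
    for l in labels:
        for d in getattr(arm,fn)(cam,l)[:k]:
            print(cam,l,round(d["p"],2),np.round(world(cam,d["location"],info),4))
def ray(info,u,v,z):
    K=np.array([[info["fx"],0,info["cx"]],[0,info["fy"],info["cy"]],[0,0,1]])
    n=cv2.undistortPoints(np.array([[[u,v]]],float),K,np.array(info["D"]))[0,0]
    R=np.array(info["R"]);t=np.array(info["t"]); c=-R.T@t; d=R.T@np.array([n[0],n[1],1])
    return c+d*(z-c[2])/d[2]
def proj(info,X):
    K=np.array([[info["fx"],0,info["cx"]],[0,info["fy"],info["cy"]],[0,0,1]])
    return cv2.projectPoints(np.array(X,float).reshape(-1,1,3),cv2.Rodrigues(np.array(info["R"]))[0],np.array(info["t"]),K,np.array(info["D"]))[0][:,0]
E
python3 - <<'E'
from h import *
for c in ["top","scene"]:
    p,i=see(c,c+"0")
    pts(c,["station","pot_rim","lid","lid_knob","lever_pivot","lever_pad","mat","band","bottle","piston"],i)
    pts(c,["insulator0"],i,6)
    print(c,np.round(-np.array(i["R"]).T@np.array(i["t"]),3))
print(arm.sense())
E
```

```text
top pot_rim 0.69 [ 0.7264 -0.1944 -0.0023]
top lid 0.94 [0.5487 0.1245 0.065 ]
top lid_knob 0.67 [0.5497 0.1258 0.0921]
top lever_pivot 0.63 [0.6431 0.3508 0.1044]
top lever_pad 0.9 [0.4665 0.3172 0.2346]
top mat 0.89 [ 0.509  -0.3114  0.0017]
top band 0.83 [ 0.7548 -0.0035 -0.0042]
top bottle 0.73 [0.5476 0.1267 0.0905]
top piston 0.59 [ 0.7622  0.1588 -0.0046]
top insulator0 0.65 [ 0.5284 -0.2574 -0.0027]
top insulator0 0.5 [ 0.584  -0.3448  0.0039]
top insulator0 0.49 [ 0.4714 -0.3783 -0.0015]
top [ 0.495 -0.011  1.326]
scene station 0.83 [ 0.5521  0.131  -0.0015]
scene lid 0.55 [0.554  0.1242 0.0617]
scene lid_knob 0.74 [0.5501 0.1322 0.087 ]
scene lever_pivot 0.78 [0.642  0.3515 0.1068]
scene lever_pad 0.55 [0.4664 0.3177 0.2353]
scene mat 0.57 [ 0.5037 -0.3129 -0.0011]
scene band 0.57 [0.7569 0.0035 0.    ]
scene bottle 0.85 [ 0.7293 -0.1935 -0.0054]
scene piston 0.62 [ 0.7622  0.1571 -0.0054]
scene insulator0 0.62 [ 4.753e-01 -3.756e-01  3.000e-04]
scene insulator0 0.48 [ 0.5275 -0.2526 -0.0008]
scene insulator0 0.47 [ 0.5749 -0.3404 -0.0007]
scene [1.285 0.684 0.885]
{'time': 1.2, 'joints': array([ 1.07352499,  0.61491252, -0.01255844,  1.42338694,  0.00813338,
        1.10341046, -0.0403855 ]), 'qvel': array([ 5.98367036e-04, -7.37299400e-04, -1.24143747e-03,  1.59814155e-03,
        2.23301868e-03, -5.11518387e-05, -4.24763155e-04]), 'joint_efforts': array([ 8.85370719e-05, -4.69106698e+01,  2.59019835e-01, -1.71336347e+01,
        1.00764394e-02,  1.70104558e-03, -2.21152611e-06]), 'position': array([ 0.29481238, -0.57928218,  0.40469355]), 'tool_rot': array([ 9.72420062e-01,  2.33236407e-01, -1.68645940e-05, -2.99678055e-05]), 'force': array([-0.10010763,  0.24712752, -0.50263367]), 'moment': array([-0.04729622, -0.03235111,  0.01636287]), 'grasp_force': 0.0, 'finger_gap': 0.9994247247850877}
```

View pictures.

View pics/top0.png

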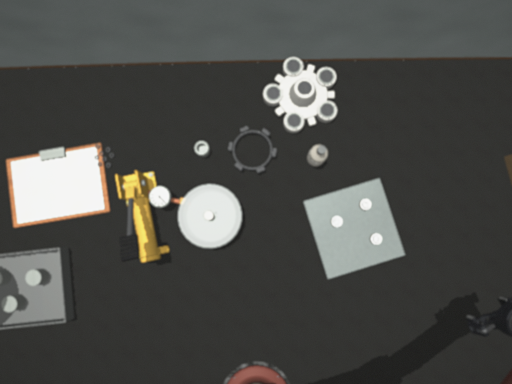

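View pics/scene0.png

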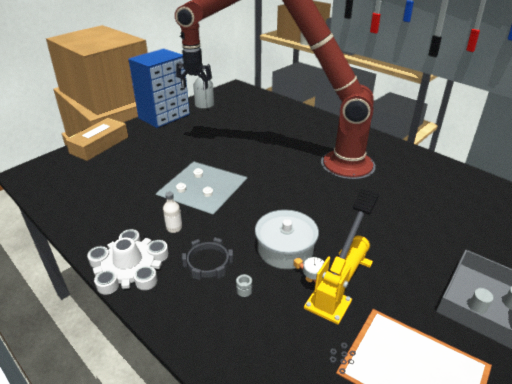

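Top view: pot and lid at about (210,216), pump pad at (129,247), and three insulators on the mat at (337,221), (366,204) and (376,239). The scene view agrees. There is free bench between the pot and the mat at about x=0.48, y=-0.06 for the lid. I'll move over the knob first.

```bash
python3 -m crank '[[[1,25.6,70.7,0,0],[1,25.6,70.7,0,0],[1,25.6,70.7,0,0],[1,25.6,70.7,0,0],[1,25.6,70.7,0,0],[1,25.6,70.7,0,0],[1,25.6,70.7,0,0],[1,25.6,70.7,0,0],[1,25.6,70.7,0,0],[1,25.6,70.7,0,0],[1,25.6,70.7,0,0],[1,25.6,70.7,0,0],[1,25.6,70.7,0,0],[1,25.6,70.7,0,0],[1,25.6,70.7,0,0],[1,25.6,70.7,0,0],[1,25.6,70.7,0,0],[1,25.6,70.7,0,0],[1,25.6,70.7,0,0],[1,25.6,70.7,0,0]]]'
python3 - <<'E'
from h import *
p,i=see("wrist","w1"); pts("wrist",["lid","lid_knob","station"],i)
print(arm.sense()["joints"])
E
```

```text
time: 3.2
position: [0.5508, 0.126, 0.4049]
tool_rot: [0.973, 0.232, -0.0, 0.0]
force: [-0.2, 0.7, 0.9]
finger_gap: 1.003
grasp_force: 0.0
wrist lid 0.76 [0.5527 0.129  0.0611]
wrist lid_knob 0.88 [0.5527 0.1261 0.0969]
[-0.17364832  0.48501779 -0.14042315  1.67248119  0.07820343  0.98944633
 -1.44202647]
```

View pics/w1.png

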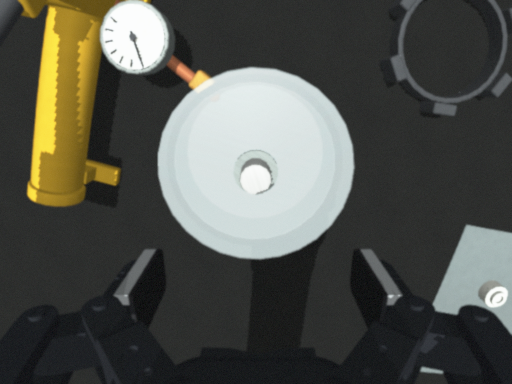

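The knob is at (256,179) in the wrist image, centred between the fingers. I'll descend and close with a low force, which also tests the grip setting.

```bash
python3 -m crank '[[[1,0.1,0.1,-5,0],[1,0.1,0.1,-10,0],[1,0.1,0.1,-13,0],[1,0.1,0.1,-15,0],[1,0.1,0.1,-15.2,0],[1,0.1,0.1,-15.2,0],[0.2,0.1,0.1,-15.2,0],[0.2,0.1,0.1,-15.2,0],[0.2,0.1,0.1,-15.2,0],[0.2,0.1,0.1,-15.2,0],[0.2,0.1,0.1,-15.2,0],[0.2,0.1,0.1,-15.2,0],[0.2,0.1,0.1,-15.2,0],[0.2,0.1,0.1,-15.2,0],[0.2,0.1,0.1,-15.2,0]]]' 10

```

```text
time: 4.9
position: [0.552, 0.1288, 0.2535]
tool_rot: [0.972, 0.233, 0.001, -0.0]
force: [-1.2, -0.5, 5.6]
finger_gap: 0.313
grasp_force: 19.9
```

```bash
python3 -m crank '[[[0.31,0,0,0,0],[0.31,0,0,0,0],[0.31,0,0,0,0],[0.31,0,0,0,0]]]' 20; python3 -m crank '[[[0.29,0,0,0,0],[0.29,0,0,0,0],[0.29,0,0,0,0],[0.29,0,0,0,0]]]' ; python3 -m crank '[[[0.27,0,0,0,0],[0.27,0,0,0,0],[0.27,0,0,0,0],[0.27,0,0,0,0]]]'
```

```text
time: 5.3
position: [0.552, 0.1288, 0.2535]
tool_rot: [0.972, 0.233, 0.001, -0.0]
force: [-2.4, -0.4, 5.2]
finger_gap: 0.316
grasp_force: 19.9
time: 5.7
position: [0.552, 0.1288, 0.2535]
tool_rot: [0.972, 0.233, 0.001, -0.0]
force: [-0.7, -0.3, 5.4]
finger_gap: 0.324
grasp_force: 19.9
time: 6.1
position: [0.552, 0.1288, 0.2535]
tool_rot: [0.972, 0.233, 0.001, -0.0]
force: [-0.2, -0.6, 5.1]
finger_gap: 0.32
grasp_force: 19.9
```

```bash
for g in 1; do python3 -m crank '[[[0.32,0,0,0,0],[0.32,0,0,0,0],[0.32,0,0,0,0],[0.32,0,0,0,0]]]'|tail -2; python3 -m crank '[[[0.325,0,0,0,0],[0.325,0,0,0,0],[0.325,0,0,0,0],[0.325,0,0,0,0]]]' |tail -2; python3 -m crank '[[[0.33,0,0,0,0],[0.33,0,0,0,0],[0.33,0,0,0,0],[0.33,0,0,0,0]]]'|tail -2;python3 -m crank '[[[0.34,0,0,0,0],[0.34,0,0,0,0],[0.34,0,0,0,0],[0.34,0,0,0,0]]]'|tail -2; done
```

```text
finger_gap: 0.325
grasp_force: 16.8
finger_gap: 0.328
grasp_force: 5.2
finger_gap: 0.332
grasp_force: 0.0
finger_gap: 0.34
grasp_force: 0.0
```

Finger position control gives a light grip, about 2.3 N per 0.001 of command past contact. Contact is at about 0.327 for the 28 mm knob, so about 0.398 for the 34 mm disc. Next I grip and lift the lid.

```bash
python3 -m crank '[[[0.2,0,0,0,0],[0.2,0,0,0,0],[0.2,0,0,0,0],[0.2,0,0,0,0],[0.2,0,0,0.5,0],[0.2,0,0,1,0],[0.2,0,0,2,0],[0.2,0,0,4,0],[0.2,0,0,6,0],[0.2,0,0,8,0],[0.2,0,0,8,0]]]' 40; python3 -m crank '[[[0.2,-1,-3,0,0],[0.2,-2.5,-7,0,0],[0.2,-4,-11,0,0],[0.2,-6,-15,0,0],[0.2,-7.2,-18,0,0],[0.2,-7.2,-18.9,0,0],[0.2,-7.2,-18.9,-3,0],[0.2,-7.2,-18.9,-6,0],[0.2,-7.2,-18.9,-9,0],[0.2,-7.2,-18.9,-11.5,0],[0.2,-7.2,-18.9,-13,0],[0.2,-7.2,-18.9,-13,0],[0.2,-7.2,-18.9,-13.4,0],[0.2,-7.2,-18.9,-13.8,0],[0.2,-7.2,-18.9,-13.8,0]]]'
```

```text
time: 8.8
position: [0.5527, 0.1291, 0.3359]
tool_rot: [0.972, 0.233, 0.004, -0.0]
force: [0.3, 0.8, -5.1]
finger_gap: 0.312
grasp_force: 39.9
time: 10.3
position: [0.4801, -0.0602, 0.195]
tool_rot: [0.972, 0.233, 0.0, 0.0]
force: [0.5, -0.0, -4.3]
finger_gap: 0.307
grasp_force: 40.0
```

```bash
python3 -m crank '[[[0.2,0,0,-0.1,0],[0.2,0,0,-0.2,0],[0.2,0,0,-0.3,0],[0.2,0,0,-0.4,0],[0.2,0,0,-0.4,0],[0.2,0,0,-0.4,0]]]';  python3 -m crank '[[[0.2,0,0,-0.1,0],[0.2,0,0,-0.1,0],[0.2,0,0,-0.2,0],[0.2,0,0,-0.2,0]]]'
```

```text
time: 10.9
position: [0.4798, -0.0603, 0.1907]
tool_rot: [0.972, 0.233, -0.0, -0.0]
force: [0.9, -0.4, -4.2]
finger_gap: 0.314
grasp_force: 40.0
time: 11.3
position: [0.4799, -0.0603, 0.1888]
tool_rot: [0.972, 0.233, 0.0, 0.0]
force: [-0.6, 0.5, -1.3]
finger_gap: 0.312
grasp_force: 40.5
```

```bash
python3 -m crank '[[[0.2,0,0,-0.05,0],[0.2,0,0,-0.05,0],[0.4,0,0,-0.05,0],[0.6,0,0,-0.05,0],[0.6,0,0,-0.05,0],[0.6,0,0,-0.05,0],[0.6,0,0,3,0],[0.6,0,0,8,0],[0.6,0,0,13,0],[0.6,0,0,17,0],[0.6,0,-5,20,0],[0.6,0,-10,20,0],[0.6,0,-15,20,0],[0.6,0,-18,20,0],[0.6,0,-18,20,0],[0.6,0,-18,20,0]]]'
python3 - <<'E'
from h import *
p,i=see("top","top1"); pts("top",["lid","lid_knob","lever_pivot","lever_pad","pot_floor","pot_rim","station"],i); pts("top",["insulator0"],i,4)
p,i=see("scene"); pts("scene",["lid","lid_knob","lever_pivot","lever_pad","pot_floor","pot_rim","station"],i);pts("scene",["insulator0"],i,4)
p,i=see("wrist"); pts("wrist",["insulator0"],i,4); 
E
```

```text
time: 12.9
position: [0.4794, -0.241, 0.3882]
tool_rot: [0.973, 0.232, -0.0, -0.0]
force: [1.1, 0.0, -0.5]
finger_gap: 0.598
grasp_force: 0.0
top lid 0.68 [ 4.771e-01 -6.280e-02 -2.000e-04]
top lid_knob 0.68 [ 0.4776 -0.0625  0.0275]
top lever_pivot 0.59 [0.6414 0.3492 0.1034]
top lever_pad 0.96 [0.4694 0.3166 0.2354]
top pot_floor 0.66 [0.5558 0.1317 0.0082]
top pot_rim 0.94 [0.5511 0.1295 0.0636]
top station 0.68 [0.5522 0.1301 0.0021]
top insulator0 0.65 [ 0.4779 -0.0595  0.029 ]
top insulator0 0.59 [ 0.5841 -0.3425  0.0031]
top insulator0 0.53 [ 0.546  -0.2763 -0.0018]
scene lid 0.9 [ 0.4805 -0.061  -0.0032]
scene lid_knob 0.77 [ 0.48   -0.0558  0.0261]
scene lever_pivot 0.66 [0.6432 0.3489 0.1051]
scene lever_pad 0.85 [0.4675 0.3164 0.2371]
scene pot_rim 0.73 [0.5539 0.1313 0.0659]
scene station 0.81 [ 0.5518  0.1297 -0.0043]
scene insulator0 0.52 [ 0.5761 -0.3438 -0.0015]
scene insulator0 0.44 [ 0.5473 -0.2757  0.001 ]
scene insulator0 0.43 [ 0.476  -0.3745  0.0037]
wrist insulator0 0.8 [ 0.5805 -0.3446 -0.0011]
wrist insulator0 0.76 [ 0.5519 -0.2685 -0.0006]
wrist insulator0 0.69 [ 0.4774 -0.369  -0.0017]
```

View pics/top1.png

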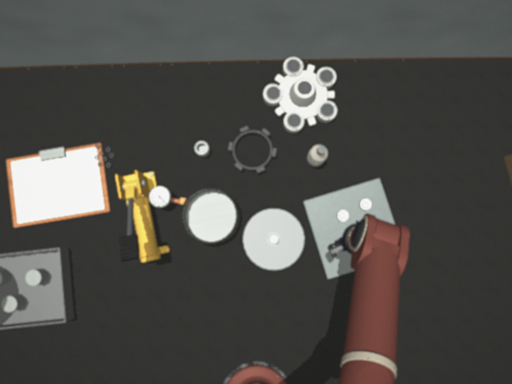

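The lid lies flat near (274,239), the pot at (211,216) is open, and one insulator has been knocked to about (0.548,-0.275). I take the single one at (0.476,-0.373) first, hovering to confirm.

```bash
python3 -m crank '[[[0.6,-0.3,-5,-2,0],[0.6,-0.3,-10,-6,0],[0.6,-0.3,-13.2,-9,0],[0.6,-0.3,-13.2,-9,0],[0.6,-0.3,-13.2,-9,0],[0.6,-0.3,-13.2,-9,0]]]'
python3 - <<'E'
from h import *
p,i=see("wrist","w2"); pts("wrist",["insulator0"],i,4); 
for d in arm.masks_of("wrist","insulator0")[:3]:
    ys,xs=np.where(d["mask"]); u=(xs.min()+xs.max())/2; print(d["p"],len(xs),xs.min(),xs.max(),ys.min(),ys.max(),ray(i,xs.mean(),ys.mean(),0.015))
print(arm.sense()["position"])
E
```

```text
time: 14.5
position: [0.4777, -0.3709, 0.2994]
tool_rot: [0.972, 0.234, 0.001, -0.0]
force: [-0.2, -0.2, 0.1]
finger_gap: 0.6
grasp_force: 0.0
wrist insulator0 0.81 [ 0.4731 -0.3704 -0.0014]
wrist insulator0 0.76 [ 0.583  -0.3442 -0.0007]
wrist insulator0 0.59 [ 5.453e-01 -2.697e-01 -2.000e-04]
0.93 1361 240 279 170 212 [ 0.47648105 -0.37350894  0.015     ]
0.87 1692 269 314 28 75 [ 0.58230586 -0.34568463  0.015     ]
0.73 1852 161 209 26 74 [ 0.54814375 -0.27512411  0.015     ]
[ 0.47801916 -0.37047783  0.30037448]
```

View pics/w2.png

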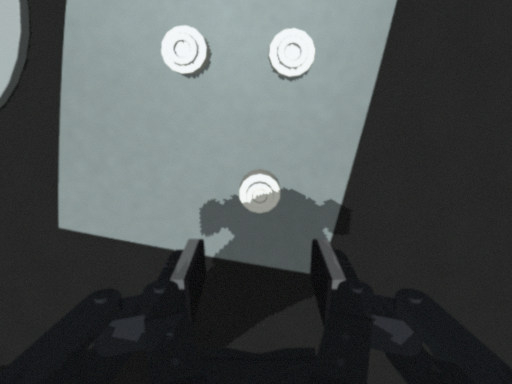

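The wrist view shows all three: the target at (259,192), the others at (184,50) and (292,52). The mask positions agree within 2 mm. I descend and close carefully.

```bash
python3 -m crank '[[[0.6,-0.1,-0.2,-4,0],[0.6,-0.1,-0.2,-8,0],[0.6,-0.1,-0.2,-10,0],[0.6,-0.1,-0.2,-11.5,0],[0.6,-0.1,-0.2,-12.2,0],[0.6,-0.1,-0.2,-12.2,0],[0.5,-0.1,-0.2,-12.2,0],[0.45,-0.1,-0.2,-12.2,0],[0.42,-0.1,-0.2,-12.2,0],[0.41,-0.1,-0.2,-12.2,0],[0.405,-0.1,-0.2,-12.2,0],[0.402,-0.1,-0.2,-12.2,0],[0.402,-0.1,-0.2,-12.2,0]]]' 20; python3 -m crank '[[[0.4,0,0,0,0],[0.4,0,0,0,0],[0.398,0,0,0,0],[0.398,0,0,0,0]]]'|tail -2;  python3 -m crank '[[[0.396,0,0,0,0],[0.396,0,0,0,0],[0.396,0,0,0,0]]]'|tail -2
```

```text
time: 15.95
position: [0.4758, -0.3743, 0.1767]
tool_rot: [0.972, 0.233, 0.0, 0.0]
force: [-0.3, -0.2, -0.2]
finger_gap: 0.405
grasp_force: 0.0
finger_gap: 0.397
grasp_force: 0.1
finger_gap: 0.396
grasp_force: 1.8
```

```bash
python3 -m crank '[[[0.395,0,0,0,0],[0.395,0,0,0,0],[0.394,0,0,0,0],[0.394,0,0,0,0],[0.394,0,0,0,0]]]'|tail -2; python3 -m crank '[[[0.394,0,0,0.5,0],[0.394,0,0,1,0],[0.394,0,0,2,0],[0.394,0,0,2,0]]]'
```

```text
finger_gap: 0.396
grasp_force: 4.0
time: 17.55
position: [0.4765, -0.3747, 0.1986]
tool_rot: [0.972, 0.233, 0.001, 0.001]
force: [-0.1, 1.0, -0.9]
finger_gap: 0.395
grasp_force: 4.0
```

```bash
python3 -m crank '[[[0.393,0,0,2,0],[0.393,0,0,5,0],[0.393,0,0,9,0],[0.393,1,4,12,0],[0.393,2,8,12,0],[0.393,3,12,12,0],[0.393,4,16,12,0],[0.393,5,20,12,0],[0.393,6,24,12,0],[0.393,7,28,12,0],[0.393,8,32,12,0],[0.393,9,36,12,0],[0.393,10,40,12,0],[0.393,10.6,44,12,0],[0.393,11.2,48,12,0],[0.393,11.5,51,12,0],[0.393,11.6,52.6,12,0],[0.393,11.6,52.6,12,0],[0.393,11.6,52.6,12,0]]]'; python3 - <<'E'
from h import *
P=[]
for k in range(2):
    p,i=see("wrist","w3" if k else None); P.append(arm.sense()["position"])
pts("wrist",["pot_rim","pot_floor","insulator0","lid"],i,2); print(P)
p,i=see("top"); pts("top",["insulator0","pot_rim"],i,3)
E
```

```text
time: 19.45
position: [0.5919, 0.1498, 0.3166]
tool_rot: [0.973, 0.232, -0.0, 0.001]
force: [-0.4, -1.1, -1.1]
finger_gap: 0.393
grasp_force: 5.2
wrist pot_floor 0.59 [0.5503 0.1317 0.0072]
wrist insulator0 0.7 [0.5914 0.1508 0.1389]
[array([0.59203749, 0.14890228, 0.31660795]), array([0.59213034, 0.14864154, 0.3166824 ])]
top insulator0 0.65 [ 0.5841 -0.3459  0.0064]
top insulator0 0.62 [ 0.5462 -0.2734 -0.0016]
top pot_rim 0.84 [0.5551 0.1315 0.0684]
```

View pics/w3.png

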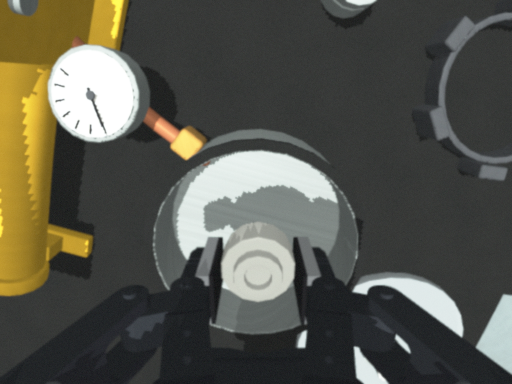

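The insulator is held between the pads at (258,270) above the pot, with its underside at about z=0.14. Lowering it to the pot floor.

```bash
python3 -m crank '[[[0.393,0,0.1,-3,0],[0.393,0,0.1,-6,0],[0.393,0,0.1,-9,0],[0.393,0,0.1,-11,0],[0.393,0,0.1,-12,0],[0.393,0,0.1,-12.6,0],[0.393,0,0.1,-12.8,0],[0.393,0,0.1,-12.8,0]]]'; python3 -m crank '[[[0.393,0,0,-0.1,0],[0.393,0,0,-0.1,0],[0.393,0,0,-0.2,0],[0.393,0,0,-0.2,0]]]';python3 -m crank '[[[0.393,0,0,-0.1,0],[0.393,0,0,-0.1,0],[0.393,0,0,-0.1,0]]]'
```

```text
time: 20.7
position: [0.5922, 0.1528, 0.1894]
tool_rot: [0.972, 0.233, 0.001, -0.0]
force: [0.5, 0.1, 0.5]
finger_gap: 0.394
grasp_force: 5.2
time: 21.1
position: [0.5919, 0.1528, 0.1869]
tool_rot: [0.972, 0.233, 0.0, -0.0]
force: [0.6, -0.3, -1.3]
finger_gap: 0.392
grasp_force: 5.2
time: 21.4
position: [0.5918, 0.1527, 0.1856]
tool_rot: [0.972, 0.233, -0.0, -0.0]
force: [-0.2, 0.3, -0.6]
finger_gap: 0.396
grasp_force: 5.2
```

```bash
for k in 1 ; do python3 -m crank '[[[0.393,0,0,-0.1,0],[0.393,0,0,-0.1,0],[0.393,0,0,-0.1,0]]]'|sed -n 2,4p;python3 -m crank '[[[0.393,0,0,-0.05,0],[0.393,0,0,-0.05,0],[0.393,0,0,-0.05,0]]]'|sed -n 2,4p;python3 -m crank '[[[0.393,0,0,-0.05,0],[0.393,0,0,-0.05,0],[0.393,0,0,-0.05,0]]]'|sed -n 2,4p;  done
```

```text
position: [0.5919, 0.1527, 0.1847]
tool_rot: [0.972, 0.233, 0.0, 0.0]
force: [-0.3, -0.2, 0.0]
position: [0.5919, 0.1527, 0.1847]
tool_rot: [0.972, 0.233, 0.0, 0.0]
force: [-1.8, -1.2, 4.7]
position: [0.5919, 0.1527, 0.1846]
tool_rot: [0.972, 0.233, 0.0, 0.0]
force: [-2.3, -0.6, 7.2]
```

Contact at z=0.1847, as expected. Releasing and going to the next insulator.

```bash
python3 -m crank '[[[0.42,0,0,0.03,0],[0.5,0,0,0.03,0],[0.5,0,0,0.03,0],[0.5,0,0,3,0],[0.5,0,0,8,0],[0.5,0,0,12,0],[0.55,-1,-5,12,0],[0.6,-1.5,-10,12,0],[0.6,-2,-15,12,0],[0.6,-2.5,-20,12,0],[0.6,-3,-25,12,0],[0.6,-3.5,-30,12,0],[0.6,-4,-35,12,0],[0.6,-4.4,-40,12,0],[0.6,-4.4,-42.8,11.5,0],[0.6,-4.4,-42.8,11.5,0],[0.6,-4.4,-42.8,11.5,0],[0.6,-4.4,-42.8,11.5,0]]]'; cat > ins.py <<'E'
from h import *
p,i=see("wrist"); print(arm.sense()["position"])
for d in arm.masks_of("wrist","insulator0")[:3]:
    ys,xs=np.where(d["mask"]); print(round(d["p"],2),len(xs),int(xs.mean()),int(ys.mean()),ray(i,xs.mean(),ys.mean(),0.015))
p,i=see("top"); pts("top",["insulator0"],i,4)
p,i=see("scene"); pts("scene",["insulator0"],i,4)
E
python3 ins.py
```

```text
time: 24.1
position: [0.5487, -0.2729, 0.2985]
tool_rot: [0.972, 0.235, 0.001, -0.001]
force: [1.1, 0.2, -0.1]
finger_gap: 0.599
grasp_force: 0.0
[ 0.54880707 -0.27272373  0.29869585]
0.88 1504 353 191 [ 0.58286018 -0.34394673  0.015     ]
0.62 1428 259 188 [ 0.54938515 -0.27406552  0.015     ]
top insulator0 0.49 [0.5919 0.1546 0.0058]
scene insulator0 0.54 [ 0.5472 -0.2706  0.0027]
scene insulator0 0.39 [ 0.5772 -0.3423 -0.0023]
```

```bash
python3 -m crank '[[[0.6,0.1,0.1,-4,0],[0.6,0.1,0.1,-8,0],[0.6,0.1,0.1,-10,0],[0.6,0.1,0.1,-11.5,0],[0.6,0.1,0.1,-12.2,0],[0.6,0.1,0.1,-12.2,0],[0.5,0.1,0.1,-12.2,0],[0.45,0.1,0.1,-12.2,0],[0.42,0.1,0.1,-12.2,0],[0.41,0.1,0.1,-12.2,0],[0.405,0.1,0.1,-12.2,0],[0.402,0.1,0.1,-12.2,0],[0.4,0.1,0.1,-12.2,0],[0.398,0.1,0.1,-12.2,0],[0.396,0.1,0.1,-12.2,0],[0.395,0.1,0.1,-12.2,0],[0.394,0.1,0.1,-12.2,0],[0.394,0.1,0.1,-12.2,0]]]' ; python3 -m crank '[[[0.393,0,0,0,0],[0.393,0,0,0,0],[0.393,0,0,0,0]]]'
```

```text
time: 26.2
position: [0.5488, -0.2742, 0.1767]
tool_rot: [0.972, 0.233, -0.0, -0.0]
force: [0.2, 0.9, 0.2]
finger_gap: 0.396
grasp_force: 4.1
time: 26.5
position: [0.5488, -0.2742, 0.1767]
tool_rot: [0.972, 0.233, -0.0, -0.0]
force: [0.3, 1.4, -0.2]
finger_gap: 0.392
grasp_force: 5.2
```

```bash
python3 -m crank '[[[0.393,0,0,1,0],[0.393,0,0,4,0],[0.393,0,0,8,0],[0.393,0,0,12,0],[0.393,0,4,14,0],[0.393,0,8,14,0],[0.393,0.2,12,14,0],[0.393,0.2,16,14,0],[0.393,0.2,20,14,0],[0.393,0.4,24,14,0],[0.393,0.4,28,14,0],[0.393,0.4,32,14,0],[0.393,0.4,36,14,0],[0.393,0.4,39,14,0],[0.393,0.4,40.5,14,0],[0.393,0.4,40.5,14,0],[0.393,0.4,40.5,14,0],[0.393,0.4,40.5,14,0]]]'; python3 -m crank '[[[0.393,0,0,-3,0],[0.393,0,0,-6,0],[0.393,0,0,-9,0],[0.393,0,0,-11,0],[0.393,0,0,-12,0],[0.393,0,0,-12.6,0],[0.393,0,0,-12.8,0],[0.393,0,0,-12.8,0],[0.393,0,0,-12.9,0],[0.393,0,0,-13.0,0],[0.393,0,0,-13.1,0],[0.393,0,0,-13.1,0],[0.393,0,0,-13.1,0]]]'; python3 -m crank '[[[0.393,0,0,-0.05,0],[0.393,0,0,-0.05,0],[0.393,0,0,-0.05,0]]]'|sed -n 2,6p;python3 -m crank '[[[0.393,0,0,-0.05,0],[0.393,0,0,-0.05,0],[0.393,0,0,-0.05,0]]]'|sed -n 2,6p
```

```text
time: 28.3
position: [0.5532, 0.1279, 0.3167]
tool_rot: [0.973, 0.231, -0.0, 0.001]
force: [0.3, -0.8, -0.8]
finger_gap: 0.398
grasp_force: 5.2
time: 29.6
position: [0.5529, 0.1308, 0.1858]
tool_rot: [0.972, 0.233, 0.0, -0.0]
force: [0.6, -0.2, -0.3]
finger_gap: 0.394
grasp_force: 5.2
position: [0.5528, 0.1307, 0.1852]
tool_rot: [0.972, 0.233, -0.0, -0.0]
force: [-0.2, -0.4, -0.2]
finger_gap: 0.393
grasp_force: 5.2
position: [0.5529, 0.1307, 0.1847]
tool_rot: [0.972, 0.233, 0.0, -0.0]
force: [-0.0, 0.4, -0.8]
finger_gap: 0.392
grasp_force: 5.2
```

```bash
python3 -m crank '[[[0.393,0,0,-0.05,0],[0.393,0,0,-0.05,0],[0.393,0,0,-0.05,0]]]'|sed -n 2,6p
```

```text
position: [0.5528, 0.1307, 0.1846]
tool_rot: [0.972, 0.233, 0.0, -0.0]
force: [-1.2, 0.2, 5.1]
finger_gap: 0.396
grasp_force: 5.6
```

```bash
python3 -m crank '[[[0.42,0,0,0.03,0],[0.5,0,0,0.03,0],[0.5,0,0,0.03,0],[0.5,0,0,3,0],[0.5,0,0,8,0],[0.5,0,0,12,0],[0.55,0.5,-5,12,0],[0.6,1,-10,12,0],[0.6,1.5,-15,12,0],[0.6,2,-20,12,0],[0.6,2.4,-25,12,0],[0.6,2.7,-30,12,0],[0.6,3,-35,12,0],[0.6,3,-40,12,0],[0.6,3,-45,11.5,0],[0.6,3,-47.5,11.5,0],[0.6,3,-47.5,11.5,0],[0.6,3,-47.5,11.5,0],[0.6,3,-47.5,11.5,0]]]'; python3 ins.py
```

```text
time: 32.4
position: [0.5835, -0.342, 0.299]
tool_rot: [0.972, 0.235, 0.0, -0.001]
force: [0.1, -0.2, -0.2]
finger_gap: 0.602
grasp_force: 0.0
[ 0.5836648  -0.3418012   0.29919208]
0.6 1399 260 189 [ 0.5833089  -0.34487873  0.015     ]
top insulator0 0.66 [0.5506 0.1312 0.0048]
top insulator0 0.6 [0.5919 0.1499 0.0056]
top insulator0 0.58 [ 0.5826 -0.3447  0.0035]
scene insulator0 0.55 [ 0.5781 -0.3428 -0.003 ]
scene insulator0 0.53 [0.5517 0.1325 0.0072]
```

```bash
python3 -m crank '[[[0.6,0,0,-4,0],[0.6,0,0,-8,0],[0.6,0,0,-10,0],[0.6,0,0,-11.5,0],[0.6,0,0,-12.2,0],[0.6,0,0,-12.2,0],[0.5,0,0,-12.2,0],[0.45,0,0,-12.2,0],[0.42,0,0,-12.2,0],[0.41,0,0,-12.2,0],[0.405,0,0,-12.2,0],[0.402,0,0,-12.2,0],[0.4,0,0,-12.2,0],[0.398,0,0,-12.2,0],[0.396,0,0,-12.2,0],[0.395,0,0,-12.2,0],[0.394,0,0,-12.2,0],[0.394,0,0,-12.2,0]]]' ; python3 -m crank '[[[0.393,0,0,0,0],[0.393,0,0,0,0],[0.393,0,0,0,0]]]'
```

```text
time: 34.5
position: [0.583, -0.3445, 0.1774]
tool_rot: [0.972, 0.233, 0.0, 0.0]
force: [1.0, -0.2, 1.1]
finger_gap: 0.396
grasp_force: 4.0
time: 34.8
position: [0.583, -0.3445, 0.1774]
tool_rot: [0.972, 0.233, 0.0, 0.0]
force: [1.2, -1.5, 1.8]
finger_gap: 0.396
grasp_force: 5.1
```

```bash
python3 -m crank '[[[0.393,0,0,1,0],[0.393,0,0,4,0],[0.393,0,0,8,0],[0.393,0,1,12,0],[0.393,-0.6,5,14,0],[0.393,-1.2,9,14,0],[0.393,-1.8,13,14,0],[0.393,-2.5,17,14,0],[0.393,-3.2,21,14,0],[0.393,-3.8,25,14,0],[0.393,-4.5,29,14,0],[0.393,-5.2,33,14,0],[0.393,-6,37,14,0],[0.393,-6.5,41,14,0],[0.393,-7,44,14,0],[0.393,-7,45.5,14,0],[0.393,-7,45.5,14,0],[0.393,-7,45.5,14,0],[0.393,-7,45.5,14,0]]]'; python3 -m crank '[[[0.393,0,0,-3,0],[0.393,0,0,-6,0],[0.393,0,0,-9,0],[0.393,0,0,-11,0],[0.393,0,0,-12,0],[0.393,0,0,-12.6,0],[0.393,0,0,-12.8,0],[0.393,0,0,-12.8,0],[0.393,0,0,-12.9,0],[0.393,0,0,-13.0,0],[0.393,0,0,-13.1,0],[0.393,0,0,-13.1,0],[0.393,0,0,-13.1,0]]]'; python3 -m crank '[[[0.393,0,0,-0.05,0],[0.393,0,0,-0.05,0],[0.393,0,0,-0.05,0]]]'|sed -n 2,6p;python3 -m crank '[[[0.393,0,0,-0.05,0],[0.393,0,0,-0.05,0],[0.393,0,0,-0.05,0]]]'|sed -n 2,6p
```

```text
time: 36.7
position: [0.5132, 0.1082, 0.3171]
tool_rot: [0.973, 0.231, -0.0, 0.001]
force: [-0.5, 0.2, -0.1]
finger_gap: 0.393
grasp_force: 5.1
time: 38.0
position: [0.5129, 0.1108, 0.1863]
tool_rot: [0.972, 0.233, 0.0, -0.0]
force: [1.0, -0.4, -0.2]
finger_gap: 0.392
grasp_force: 5.1
position: [0.5128, 0.1107, 0.1857]
tool_rot: [0.972, 0.233, -0.0, -0.0]
force: [0.1, -0.2, -0.9]
finger_gap: 0.393
grasp_force: 5.1
position: [0.5128, 0.1108, 0.1853]
tool_rot: [0.972, 0.233, 0.0, -0.0]
force: [-0.6, 0.0, 1.8]
finger_gap: 0.396
grasp_force: 5.2
```

```bash
python3 -m crank '[[[0.393,0,0,-0.03,0],[0.42,0,0,0,0],[0.5,0,0,0,0],[0.5,0,0,0,0],[0.5,0,0,3,0],[0.5,0,0,8,0],[0.5,0,0,12,0],[0.6,-1,-5,16,0],[0.7,-2,-10,20,0],[0.7,-3.3,-15,20,0],[0.7,-3.3,-17.1,20,0],[0.7,-3.3,-17.1,20,0],[0.7,-3.3,-17.1,20,0],[0.7,-3.3,-17.1,20,0]]]'; python3 - <<'E'
from h import *
p,i=see("top","top2"); pts("top",["insulator0"],i,4);pts("top",["lid","lid_knob","pot_rim","station"],i)
cv2.imwrite("pics/top2c.png",cv2.resize(cv2.cvtColor(p[170:270,160:320],cv2.COLOR_RGB2BGR),None,fx=4,fy=4))
p,i=see("scene"); pts("scene",["insulator0"],i,4);pts("scene",["lid","lid_knob","pot_rim","station"],i)
p,i=see("wrist"); pts("wrist",["insulator0"],i,4);pts("wrist",["lid","lid_knob","pot_rim","station"],i)
E
```

```text
time: 40.0
position: [0.4796, -0.059, 0.3846]
tool_rot: [0.972, 0.234, -0.001, -0.001]
force: [0.2, -0.3, -0.7]
finger_gap: 0.7
grasp_force: 0.0
top insulator0 0.58 [0.5144 0.111  0.0119]
top insulator0 0.43 [0.5498 0.1282 0.0068]
top lid_knob 0.2 [0.5907 0.1529 0.0069]
top pot_rim 0.58 [0.5545 0.1286 0.0641]
top station 0.65 [0.5918 0.1483 0.0072]
scene insulator0 0.55 [0.5533 0.1302 0.0099]
scene insulator0 0.42 [0.506  0.112  0.0085]
scene lid 0.71 [ 4.78e-01 -6.08e-02 -1.00e-04]
scene lid_knob 0.94 [ 0.4788 -0.0569  0.0238]
scene station 0.64 [ 0.5544  0.1303 -0.0019]
wrist insulator0 0.94 [0.5529 0.1311 0.0095]
wrist insulator0 0.78 [0.5112 0.1055 0.0063]
wrist insulator0 0.72 [0.5532 0.1341 0.0022]
wrist lid 0.67 [ 0.4807 -0.0613 -0.0006]
wrist station 0.77 [ 5.525e-01  1.340e-01 -3.000e-04]
```

View pics/top2c.png

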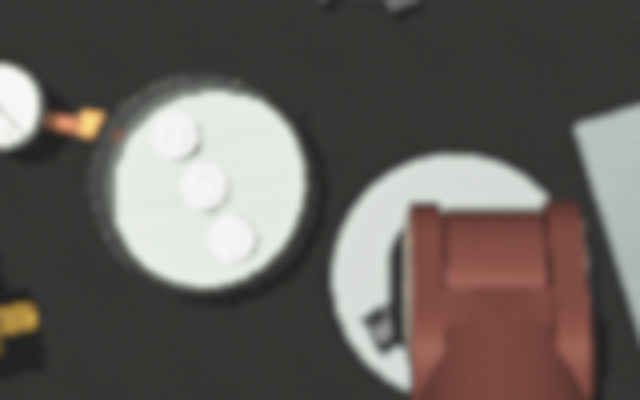

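Crop shows the three insulators standing in the pot at (175,135), (205,187) and (232,240). I pick the lid up again.

```bash
python3 -m crank '[[[0.7,0,0,-5,0],[0.7,0,0,-10,0],[0.7,0,0,-15,0],[0.7,0,0,-18,0],[0.7,0,0,-19.2,0],[0.7,0,0,-19.6,0],[0.7,0,0,-19.6,0],[0.4,0,0,-19.6,0],[0.2,0,0,-19.6,0],[0.2,0,0,-19.6,0],[0.2,0,0,-19.6,0],[0.2,0,0,-19.6,0],[0.2,0,0,-19.6,0]]]' 40; python3 -m crank '[[[0.2,0,0,0.5,0],[0.2,0,0,1,0],[0.2,0,0,3,0],[0.2,0,0,7,0],[0.2,0,0,11,0],[0.2,0,0,14,0],[0.2,0,0,14,0],[0.2,0,0,14,0]]]'; python3 - <<'E'
from h import *
P=[]
p,i=see("wrist");P.append(arm.sense()["position"]); pts("wrist",["lid","lid_knob"],i)
p,i=see("scene");P.append(arm.sense()["position"]); pts("scene",["lid","lid_knob"],i)
print(P)
E
```

```text
time: 42.2
position: [0.4803, -0.0602, 0.1908]
tool_rot: [0.972, 0.233, 0.001, 0.0]
force: [-0.0, 0.1, 5.2]
finger_gap: 0.312
grasp_force: 39.0
time: 43.0
position: [0.4792, -0.0603, 0.3292]
tool_rot: [0.972, 0.233, -0.0, 0.0]
force: [0.0, 0.1, -4.5]
finger_gap: 0.311
grasp_force: 40.5
wrist lid 0.58 [ 0.4788 -0.0618  0.1364]
wrist lid_knob 0.88 [ 0.4801 -0.0608  0.1706]
scene lid 0.73 [ 0.4778 -0.0611  0.1339]
scene lid_knob 0.84 [ 0.4791 -0.0564  0.1627]
[array([ 0.47883251, -0.0602852 ,  0.32817651]), array([ 0.47913693, -0.06021295,  0.32749101])]
```

```bash
python3 -m crank '[[[0.2,1,3,0,0],[0.2,2.5,7,0,0],[0.2,4.5,12,0,0],[0.2,6,16,0,0],[0.2,7.3,19,0,0],[0.2,7.3,19.1,0,0],[0.2,7.3,19.1,0,0],[0.2,7.3,19.1,-2,0],[0.2,7.3,19.1,-4,0],[0.2,7.3,19.1,-5.5,0],[0.2,7.3,19.1,-6.3,0],[0.2,7.3,19.1,-6.6,0],[0.2,7.3,19.1,-6.6,0],[0.2,7.3,19.1,-6.6,0]]]'; python3 - <<'E'
from h import *
p,i=see("scene","s2"); print(arm.sense()["position"]); pts("scene",["lid","lid_knob","station","pot_rim"],i)
p,i=see("wrist"); pts("wrist",["lid","lid_knob","station","pot_rim"],i)
cv2.imwrite("pics/s2c.png",cv2.resize(cv2.cvtColor(cv2.imread("pics/s2.png")[190:290,220:380],cv2.COLOR_BGR2RGB)[:,:,::-1],None,fx=4,fy=4))
E
```

```text
time: 44.7
position: [0.5532, 0.1305, 0.2639]
tool_rot: [0.972, 0.233, 0.001, 0.0]
force: [1.0, 0.7, -3.8]
finger_gap: 0.317
grasp_force: 40.5
[0.55319418 0.1306406  0.26403254]
scene lid 0.84 [0.5582 0.1295 0.073 ]
scene lid_knob 0.72 [0.5492 0.1331 0.0991]
scene station 0.7 [ 0.555   0.1275 -0.0022]
wrist lid 0.68 [0.5541 0.1286 0.0731]
wrist lid_knob 0.77 [0.5518 0.1297 0.1019]
```

View pics/s2c.png

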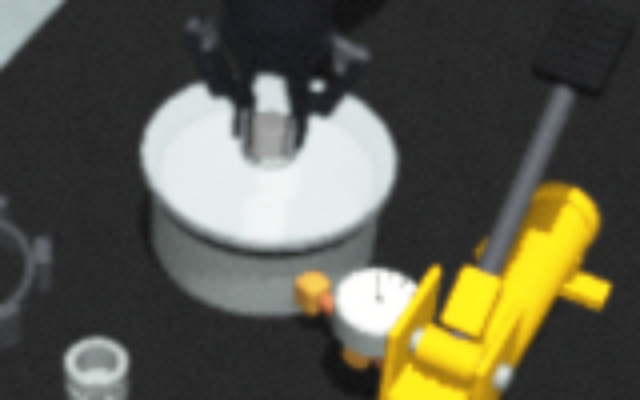

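The lid hangs about 9 mm over the pot, its edges overhanging about equally left (143 vs 152) and right (398 vs 382) of the wall. Lowering gently.

```bash
python3 -m crank '[[[0.2,0,0,-0.2,0],[0.2,0,0,-0.4,0],[0.2,0,0,-0.6,0],[0.2,0,0,-0.7,0],[0.2,0,0,-0.8,0],[0.2,0,0,-0.8,0],[0.2,0,0,-0.8,0]]]';  python3 -m crank '[[[0.2,0,0,-0.1,0],[0.2,0,0,-0.1,0],[0.2,0,0,-0.15,0],[0.2,0,0,-0.15,0]]]'
```

```text
time: 45.9
position: [0.5529, 0.1307, 0.2552]
tool_rot: [0.972, 0.233, 0.0, -0.0]
force: [0.9, -0.1, -3.8]
finger_gap: 0.313
grasp_force: 40.7
time: 46.3
position: [0.5529, 0.1307, 0.2548]
tool_rot: [0.972, 0.233, 0.0, 0.0]
force: [-2.3, -1.4, 4.6]
finger_gap: 0.316
grasp_force: 41.4
```

```bash
python3 -m crank '[[[0.32,0,0,0,0],[0.5,0,0,0,0],[0.6,0,0,0,0],[0.6,0,0,0,0],[0.6,0,0,3,0],[0.6,0,0,8,0],[0.6,0,0,13,0],[0,0,0,18,0],[0,-4,-4,20,0],[0,-7,-8,20,0],[0,-10,-12,20,0],[0,-12,-16,20,0],[0,-12,-16,20,0],[0,-12,-16,20,0]]]'; python3 - <<'E'
from h import *
p,i=see("top","top3"); pts("top",["lid","lid_knob","lever_pivot","lever_pad","station"],i)
cv2.imwrite("pics/top3c.png",cv2.resize(cv2.cvtColor(p[150:290,90:300],cv2.COLOR_RGB2BGR),None,fx=3.5,fy=3.5))
p,i=see("scene"); pts("scene",["lid","lid_knob","lever_pivot","lever_pad","station"],i)
E
```

```text
time: 47.7
position: [0.4324, -0.0305, 0.454]
tool_rot: [0.973, 0.231, 0.0, 0.0]
force: [0.1, 0.7, -0.8]
finger_gap: 0.0
grasp_force: 0.0
top lid 0.92 [0.5492 0.1285 0.0608]
top lid_knob 0.72 [ 0.5081 -0.31    0.0033]
top lever_pivot 0.76 [0.6374 0.3485 0.1036]
top lever_pad 0.57 [0.4713 0.3167 0.2355]
top station 0.61 [ 0.7221 -0.1948 -0.0024]
scene lid 0.87 [0.5548 0.1273 0.0626]
scene lid_knob 0.73 [0.551  0.1335 0.0903]
scene lever_pivot 0.96 [0.6435 0.3488 0.103 ]
scene lever_pad 0.63 [0.4673 0.3161 0.2366]
scene station 0.61 [ 0.5541  0.1274 -0.0013]
```

View pics/top3c.png

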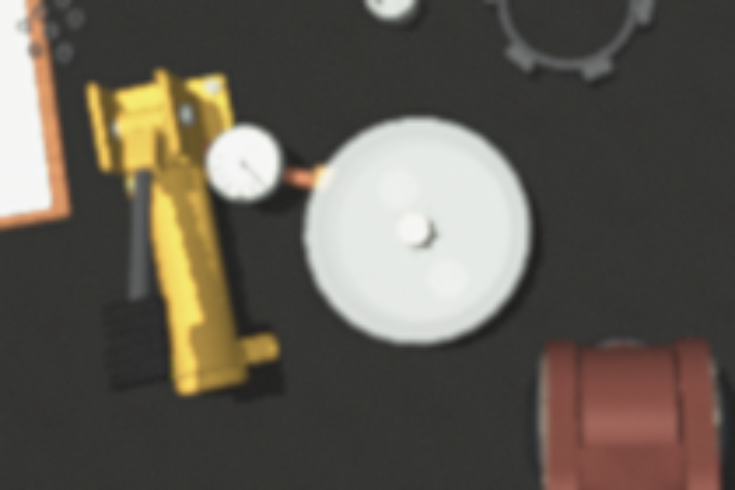

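The lid sits on the pot (centre near (418,230) in the crop), with the insulators visible through it and the lever up at the left. A quick contour fit checks how even it is.

```bash
python3 - <<'E'
from h import *
from scipy.ndimage import map_coordinates, gaussian_filter
i=arm.camera_info("top")
a=np.linspace(0,2*np.pi,180,endpoint=False)
def fit(img,r,z,sign):
    g=gaussian_filter(cv2.cvtColor(cv2.imread(img),cv2.COLOR_BGR2GRAY).astype(float),0.7)
    best=[]
    for x in np.arange(.540,.567,.001):
        for y in np.arange(.116,.146,.001):
            s=0
            v=[]
            for rr in (r-.003,r+.003):
                q=proj(i,np.c_[x+rr*np.cos(a),y+rr*np.sin(a),0*a+z]); v.append(map_coordinates(g,[q[:,1],q[:,0]],order=1))
            d=sign*(v[0]-v[1]); best.append((np.mean(np.clip(d,-10,40)),x,y))
    best.sort(reverse=True); b=np.array(best[:8]); print(img,r,z,sign,b[0].round(4),b[:,1:].mean(0).round(4))
fit("pics/top0.png",.094,.076,1); fit("pics/top3.png",.094,.076,1)
for s in(1,-1):
    fit("pics/top1.png",.086,.064,s); fit("pics/top1.png",.078,.064,s); fit("pics/top1.png",.078,.008,s)
E
```

```text
pics/top0.png 0.094 0.076 1 [40.     0.555  0.129] [0.5543 0.1285]
pics/top3.png 0.094 0.076 1 [40.     0.556  0.13 ] [0.5554 0.129 ]
pics/top1.png 0.086 0.064 1 [19.1646  0.559   0.139 ] [0.5598 0.1385]
pics/top1.png 0.078 0.064 1 [35.9398  0.548   0.122 ] [0.5476 0.1218]
pics/top1.png 0.078 0.008 1 [40.     0.552  0.126] [0.55   0.1271]
pics/top1.png 0.086 0.064 -1 [-1.277  0.545  0.118] [0.5451 0.1179]
pics/top1.png 0.078 0.064 -1 [-1.3319  0.54    0.145 ] [0.542  0.1448]
pics/top1.png 0.078 0.008 -1 [-3.1569  0.566   0.145 ] [0.5622 0.1405]
```

Fit: the lid is about 1–2 mm from its starting place, well inside the 8 mm overhang. Now the lever: hovering over the pad with the fingers shut.

```bash
python3 -m crank '[[[0,0.5,5,0,0],[0,1,10,0,0],[0,1.5,15,0,0],[0,2,20,0,0],[0,2.5,25,0,0],[0,3,30,0,0],[0,3.5,34.6,0,0],[0,3.5,34.6,0,0],[0,3.5,34.6,0,0],[0,3.5,34.6,-1.8,0],[0,3.5,34.6,-2.4,0],[0,3.5,34.6,-2.4,0],[0,3.5,34.6,-2.4,0]]]'; python3 - <<'E'
from h import *
print(arm.sense()["joints"].round(2))
p,i=see("scene","s3"); pts("scene",["lever_pad"],i)
c=proj(i,[.4675,.3165,.236])[0].astype(int); print(c)
cv2.imwrite("pics/s3c.png",cv2.resize(cv2.cvtColor(p[c[1]-70:c[1]+100,c[0]-130:c[0]+100],cv2.COLOR_RGB2BGR),None,fx=3.4,fy=3.4))
E
```

```text
time: 49.6
position: [0.4682, 0.3159, 0.4302]
tool_rot: [0.973, 0.232, 0.0, 0.0]
force: [0.1, 0.5, 0.5]
finger_gap: -0.001
grasp_force: 0.0
[-0.5   0.46 -0.21  1.64  0.11  1.05 -1.84]
scene lever_pad 0.85 [0.4678 0.3164 0.2371]
[364 199]
```

View pics/s3c.png

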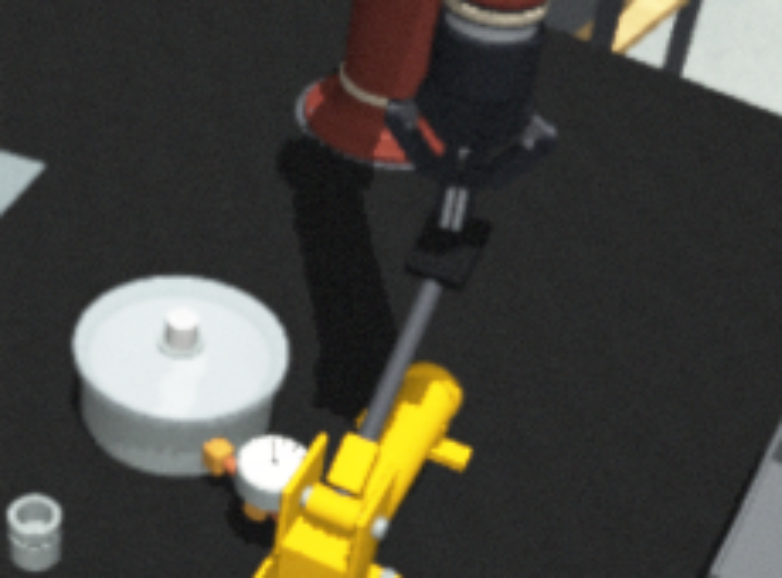

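The shut fingertips are just above the pad at about (452,230) in the crop. First stroke, in parts, to find the stop.

```bash
python3 -m crank '[[[0,0,0,-0.9,0],[0,0,0,-1.7,0],[0,-0.9,-0.15,-3.0,0],[0,-1.7,-0.3,-4.5,0],[0,-2.4,-0.4,-6.0,0],[0,-2.9,-0.55,-7.6,0],[0,-3.3,-0.6,-9.2,0],[0,-3.7,-0.7,-10.8,0],[0,-3.9,-0.7,-12.4,0],[0,-3.9,-0.7,-12.8,0],[0,-4,-0.75,-13.2,0],[0,-4,-0.75,-13.2,0]]]'; python3 -m crank '[[[0,0,0,-0.2,0],[0,0,0,-0.4,0],[0,0,0,-0.4,0]]]'|sed -n 2,4p;  python3 -m crank '[[[0,0,0,-0.2,0],[0,0,0,-0.2,0]]]'|sed -n 2,4p
```

```text
time: 50.9
position: [0.4265, 0.3092, 0.2979]
tool_rot: [0.972, 0.234, -0.002, 0.0]
force: [-4.7, -1.5, 10.4]
finger_gap: -0.001
grasp_force: 5.9
position: [0.4262, 0.3091, 0.2941]
tool_rot: [0.972, 0.234, -0.002, 0.001]
force: [-6.0, -1.8, 11.8]
position: [0.4261, 0.3091, 0.2921]
tool_rot: [0.972, 0.234, -0.002, 0.001]
force: [-4.5, -1.7, 12.1]
```

```bash
python3 -m crank '[[[0,0,0,-0.2,0],[0,0,0,-0.2,0]]]'|sed -n 2,4p;  python3 -m crank '[[[0,0,0,-0.15,0],[0,0,0,-0.15,0]]]'|sed -n 2,4p; python3 -m crank '[[[0,0,0,-0.15,0],[0,0,0,-0.15,0]]]'|sed -n 2,4p
```

```text
position: [0.4261, 0.3091, 0.2905]
tool_rot: [0.972, 0.234, -0.002, 0.001]
force: [-6.3, -2.7, 13.2]
position: [0.426, 0.3091, 0.2901]
tool_rot: [0.972, 0.234, -0.002, 0.001]
force: [-6.9, -3.4, 20.2]
position: [0.4259, 0.3092, 0.2897]
tool_rot: [0.972, 0.234, -0.002, 0.001]
force: [-8.6, -5.3, 28.0]
```

Stop reached at TCP z≈0.290 (−14.1 from hover, force jumps to 20–28 N). Going up fully and checking lever and needle.

```bash
python3 -m crank '[[[0,0.1,0,1.5,0],[0,0.3,0.05,3.5,0],[0,0.7,0.1,5.5,0],[0,1.3,0.2,7.5,0],[0,2,0.4,9.5,0],[0,2.9,0.5,11.5,0],[0,3.5,0.65,13,0],[0,4,0.75,14.3,0],[0,4,0.75,14.3,0],[0,4,0.75,14.3,0],[0,4,0.75,14.3,0]]]'; cat > needle.py <<'E'
from h import *
import sys
p,i=see("scene"); pts("scene",["lever_pad","lid"],i)
p,i=see("top",sys.argv[1]); pts("top",["lever_pad"],i)
m=arm.masks_of("top","needle")
c=proj(i,[.59,.23,.076])[0].astype(int)
for d in m[:1]:
    ys,xs=np.where(d["mask"]); print(d["p"],len(xs),xs.mean(),ys.mean())
cv2.imwrite(f"pics/{sys.argv[1]}c.png",cv2.resize(cv2.cvtColor(p[170:220,130:190],cv2.COLOR_RGB2BGR),None,fx=6,fy=6,interpolation=cv2.INTER_CUBIC))
E
python3 needle.py n1
```

```text
time: 53.1
position: [0.4672, 0.3166, 0.4283]
tool_rot: [0.972, 0.233, -0.001, 0.0]
force: [-0.1, 0.6, -0.3]
finger_gap: 0.0
grasp_force: 0.0
scene lever_pad 0.94 [0.4706 0.3148 0.2363]
scene lid 0.6 [0.5543 0.1254 0.0624]
top lever_pad 0.63 [0.4695 0.3193 0.2363]
```

View pics/n1c.png

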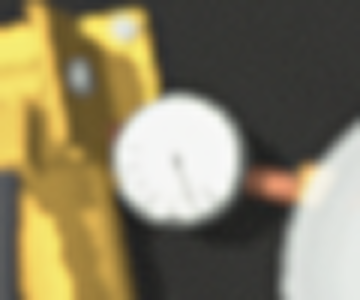

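The needle tip moved from about 48° to about 69° below horizontal, one scale mark, and the lever is up again (pad z 0.236): stroke 1 counted. Stroke 2:

```bash
python3 -m crank '[[[0,0,0,-1.7,0],[0,-0.9,-0.15,-3.0,0],[0,-1.7,-0.3,-4.5,0],[0,-2.4,-0.4,-6.0,0],[0,-2.9,-0.55,-7.6,0],[0,-3.3,-0.6,-9.2,0],[0,-3.7,-0.7,-10.8,0],[0,-3.9,-0.7,-12.4,0],[0,-4,-0.75,-13.5,0],[0,-4,-0.75,-14.1,0],[0,-4,-0.75,-14.2,0],[0,-4,-0.75,-14.2,0],[0,-4,-0.75,-14.2,0]]]'; python3 -m crank '[[[0,0.1,0,1.5,0],[0,0.3,0.05,3.5,0],[0,0.7,0.1,5.5,0],[0,1.3,0.2,7.5,0],[0,2,0.4,9.5,0],[0,2.9,0.5,11.5,0],[0,3.5,0.65,13,0],[0,4,0.75,14.2,0],[0,4,0.75,14.2,0],[0,4,0.75,14.2,0],[0,4,0.75,14.2,0],[0,4,0.75,14.2,0]]]'; python3 needle.py n2
```

```text
time: 54.7
position: [0.4263, 0.3096, 0.2903]
tool_rot: [0.972, 0.234, -0.001, 0.0]
force: [-7.5, -3.5, 20.1]
finger_gap: -0.001
grasp_force: 10.5
time: 55.9
position: [0.4674, 0.3166, 0.4287]
tool_rot: [0.972, 0.233, -0.001, 0.0]
force: [-0.1, 0.5, 0.3]
finger_gap: 0.001
grasp_force: 0.0
scene lever_pad 0.69 [0.4681 0.3169 0.2366]
scene lid 0.86 [0.5549 0.1292 0.0614]
top lever_pad 0.93 [0.4696 0.3177 0.238 ]
```

View pics/n2c.png

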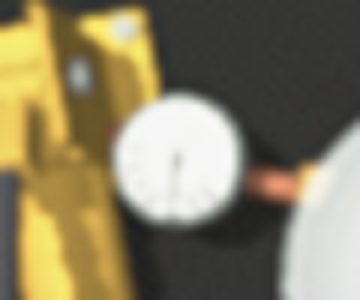

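The needle now points at about 95°, another mark on, so two strokes are counted. Strokes 3 and 4, the same way:

```bash
python3 -m crank '[[[0,0,0,-1.7,0],[0,-0.9,-0.15,-3.0,0],[0,-1.7,-0.3,-4.5,0],[0,-2.4,-0.4,-6.0,0],[0,-2.9,-0.55,-7.6,0],[0,-3.3,-0.6,-9.2,0],[0,-3.7,-0.7,-10.8,0],[0,-3.9,-0.7,-12.4,0],[0,-4,-0.75,-13.5,0],[0,-4,-0.75,-14.1,0],[0,-4,-0.75,-14.2,0],[0,-4,-0.75,-14.2,0],[0,-4,-0.75,-14.2,0]]]' | sed -n 2,4p; python3 -m crank '[[[0,0.1,0,1.5,0],[0,0.3,0.05,3.5,0],[0,0.7,0.1,5.5,0],[0,1.3,0.2,7.5,0],[0,2,0.4,9.5,0],[0,2.9,0.5,11.5,0],[0,3.5,0.65,13,0],[0,4,0.75,14.2,0],[0,4,0.75,14.2,0],[0,4,0.75,14.2,0],[0,4,0.75,14.2,0],[0,4,0.75,14.2,0]]]'| sed -n 2,4p
python3 -m crank '[[[0,0,0,-1.7,0],[0,-0.9,-0.15,-3.0,0],[0,-1.7,-0.3,-4.5,0],[0,-2.4,-0.4,-6.0,0],[0,-2.9,-0.55,-7.6,0],[0,-3.3,-0.6,-9.2,0],[0,-3.7,-0.7,-10.8,0],[0,-3.9,-0.7,-12.4,0],[0,-4,-0.75,-13.5,0],[0,-4,-0.75,-14.1,0],[0,-4,-0.75,-14.2,0],[0,-4,-0.75,-14.2,0],[0,-4,-0.75,-14.2,0]]]'| sed -n 2,4p; python3 -m crank '[[[0,0.1,0,1.5,0],[0,0.3,0.05,3.5,0],[0,0.7,0.1,5.5,0],[0,1.3,0.2,7.5,0],[0,2,0.4,9.5,0],[0,2.9,0.5,11.5,0],[0,3.5,0.65,13,0],[0,4,0.75,14.2,0],[0,4,0.75,14.2,0],[0,4,0.75,14.2,0],[0,4,0.75,14.2,0],[0,4,0.75,14.2,0]]]'| sed -n 2,4p; python3 needle.py n4
```

```text
position: [0.4263, 0.3096, 0.2904]
tool_rot: [0.972, 0.234, -0.001, 0.0]
force: [-7.1, -2.9, 19.0]
position: [0.4674, 0.3166, 0.4288]
tool_rot: [0.972, 0.233, -0.001, 0.0]
force: [0.1, 0.5, 0.2]
position: [0.4262, 0.3096, 0.2902]
tool_rot: [0.972, 0.234, -0.001, 0.0]
force: [-7.6, -2.8, 22.3]
position: [0.4674, 0.3166, 0.4287]
tool_rot: [0.972, 0.233, -0.001, 0.0]
force: [0.3, 0.4, 0.3]
scene lever_pad 0.55 [0.469  0.3184 0.2372]
scene lid 0.89 [0.5523 0.1272 0.0641]
top lever_pad 0.79 [0.4684 0.3182 0.2362]
```

View pics/n4c.png

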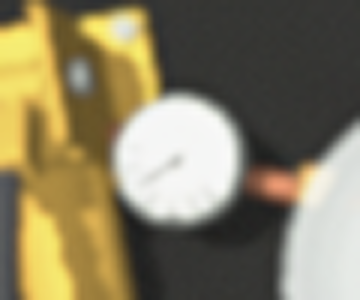

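The needle is now at about 145°, which is four marks in all. Fifth stroke, then retreat and check.

```bash
python3 -m crank '[[[0,0,0,-1.7,0],[0,-0.9,-0.15,-3.0,0],[0,-1.7,-0.3,-4.5,0],[0,-2.4,-0.4,-6.0,0],[0,-2.9,-0.55,-7.6,0],[0,-3.3,-0.6,-9.2,0],[0,-3.7,-0.7,-10.8,0],[0,-3.9,-0.7,-12.4,0],[0,-4,-0.75,-13.5,0],[0,-4,-0.75,-14.1,0],[0,-4,-0.75,-14.2,0],[0,-4,-0.75,-14.2,0],[0,-4,-0.75,-14.2,0]]]' | sed -n 2,4p; python3 -m crank '[[[0,0.1,0,1.5,0],[0,0.3,0.05,3.5,0],[0,0.7,0.1,5.5,0],[0,1.3,0.2,7.5,0],[0,2,0.4,9.5,0],[0,2.9,0.5,11.5,0],[0,3.5,0.65,13,0],[0,4,0.75,14.2,0],[0,4,0.75,16,0],[0,4,0.75,19,0],[0,4,0.75,21,0],[0,4,0.75,21,0],[0,4,0.75,21,0],[0,4,0.75,21,0]]]'| sed -n 2,4p; python3 needle.py n5; python3 - <<'E'
import cv2
a=cv2.imread("pics/n5.png")
cv2.imwrite("pics/n5d.png",cv2.resize(a[140:280,100:280],None,fx=4,fy=4,interpolation=cv2.INTER_CUBIC))
E
```

```text
position: [0.4263, 0.3096, 0.2903]
tool_rot: [0.972, 0.234, -0.001, 0.0]
force: [-6.8, -3.6, 19.5]
position: [0.4676, 0.3165, 0.4962]
tool_rot: [0.972, 0.233, -0.001, 0.001]
force: [-0.2, -0.4, -0.3]
scene lever_pad 0.58 [0.465  0.3153 0.2356]
scene lid 0.78 [0.5521 0.1287 0.0582]
top lever_pad 0.84 [0.4695 0.3174 0.2361]
```

View pics/n5d.png

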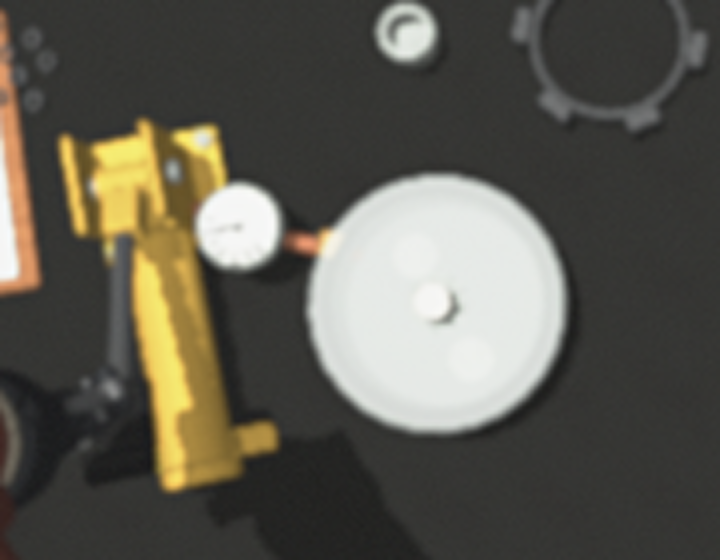

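The needle is at about 172°, five marks from the start. The lid is seated over the insulators, the lever is up, and the robot is clear. Handing in.

```bash
python3 -c "
from cell import arm
print(arm.close_job())"
```

```text
the job is handed in; nothing more can be done
None
```

The job is handed in: three insulators stand in the pot (about 5 N grip), the lid is back on and centred to within a few millimetres, and the pump lever was given exactly five full strokes, confirmed by five marks on the gauge; the system returned no verdict.

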